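Close up the drill and socket case

TASK

Put the red drill and socket case on the bench away: first fold its upright yellow bit flap fully down into the case, then swing the red cover fully shut over it without slamming it. Push each one on its smooth outer face with your fingertips or the outside of your fingers; do not grip them or touch the drill bits or the cover's grey foam lining. Leave the carton, the grease can and the screwdriver where they are, and end with the robot clear of everything.

Things in the scene. Friction and masses are not known exactly. Their poses are not given: they have to be found in the camera images.
- case: Red plastic open case fixed to the bench, 240 (x) x 200 (y) x 80 mm high, walls 5 mm, black insert with sockets inside (socket tops 68 mm above the bench). Origin: centre of its underside. x axis along both hinge lines; the cover is hinged on its +y rim, the yellow flap just inside its -y wall. Its x axis points within about 0.6 rad of the world x axis, so the cover stands on the robot's left.
- cover (a joint): Hinge angle of the red cover, rad: 0 = shut flat on the case, 1.57 = standing straight up on the case's +y side, 1.9 = stop, leaning back away from the case. Stiff friction hinge (0.5 N m, cover about 0.35 kg): it stays wherever it is left, so push it all the way (1 to 5 N at its free edge). It strikes a flap that is still up. Closing faster than 3 rad/s is slamming.
- cover_hinge (a point): Middle of the cover's hinge line: in the case frame at x 0, y +100, z 80.5 mm. The cover extends 200 mm from it, is 240 mm wide along it and 26 mm thick. Shut, it extends toward the case's -y, its red outer face 26 mm above the hinge line; standing up, this face looks to the case's +y, 26 mm beyond the hinge line.
- cover_edge (a point): Middle of the free edge of the cover, on its red outer face (200 mm from the hinge line along the cover and 26 mm out). Shut: 106.5 mm above the bench over the case's -y wall.
- foam (a point): Middle of the grey foam lining (227 x 187 mm) that fills the inner side of the cover, the side that faces into the case when shut: 100 mm from the hinge line along the cover. Not to be touched by the fingers.
- flap (a joint): Hinge angle of the yellow bit flap, rad: 0 = folded flat inside the case, 1.57 = standing straight up, 1.65 = stop. A friction hinge (0.09 N m; flap and bits weigh 0.1 kg): it stays at whatever angle it is left. Pushing near its free edge takes about 1 to 2 N.
- flap_hinge (a point): Middle of the flap's hinge line: in the case frame at x 0, y -85, z 58 mm. Yellow plate 210 mm along the hinge line, 110 mm long from it, 6 mm thick. Folded, it extends toward the case's +y, its plain outer face 6 mm above the hinge line (64 mm above the bench, 16 mm below the rim); upright, this face looks to the case's -y, 6 mm beyond the hinge line.
- flap_edge (a point): Middle of the free edge of the flap, on its plain yellow outer face (110 mm from the hinge line along the flap and 6 mm out).
- bits (a point): Middle of the black bit holder with steel drill bits (206 x 106 mm, 12 mm thick) on the inner side of the flap, the side toward the cover when upright and underneath when folded: 55 mm from the hinge line along the flap. Not to be touched by the fingers.
- carton: Loose white and blue parts carton, 50 x 60 x 160 mm high, standing close outside the case's -y wall. Origin: centre of its underside.
- grease: Loose grease can with a green label, 52 mm diameter, 170 mm high, standing close outside the case's -y wall. Origin: centre of its underside. Carton and can stand either way round, one on each side of the case's middle: their centres at x 70 to 85 mm either way and 50 to 65 mm beyond the wall, so at least 80 mm is free between them for a finger behind the middle of the flap.
- driver: Loose screwdriver with an orange handle, 190 mm long, lying on the bench on the case's +y side, behind the cover. Origin: below its middle, on the bench.

How it is judged:
By the outcome, as a careful person would: the job done as asked, in the order asked, and still so for the second after the job is handed in, with the robot touching nothing.
It also fails if it takes over 64 s, if anything falls off the work surface, if the arm or the gripper's body presses on something with over 40 N, if the wrist force passes 120 N, or if a joint passes its speed limit or range.

ROBOT

A 7-joint arm with a two-finger parallel gripper is mounted at the origin on the work surface. World frame = base frame: x ahead of the robot, y to its left, z up, the work surface at z = 0. Lengths are in mm, angles in rad, forces in N, time in s.
With the tool pointing down it reaches from about 400 to 750 mm from the base axis. Payload 19.5 kg.
Tool frame: the origin (TCP) lies at the very end of the fingers, on their centre line; the grasp point (between the pads) lies 19 mm behind it; z points along the fingers, y is the line along which they close (so a half turn about z gives the same grasp; the last joint's range is limited). The gripper opens to 85 mm and grips with 20 to 120 N. Pads are 22 mm wide; open, the fingers measure 114 mm over their backs; the gripper's body (76 mm by 85 mm) begins 54 mm behind the grasp point. The pads swing forward as they close: fully open they stand 13 mm farther back than shut.
Start: joints at [1.288, 0.707, -0.028, 1.485, 0.022, 0.951, -0.075], TCP at [137.12, -558.384, 231.268] pointing down, gripper open.
Joint ranges: [-2.71, 2.71], [-0.32, 2.16], [-1.57, 1.52], [0, 2.45], [-1.46, 4.6], [0, 2.02], [-2.83, 2.83]. Speed limits (rad/s): [1.89, 1.89, 2.57, 2.57, 3.01, 3.01, 3.01].

INTERFACE

Orientations are given as a unit quaternion [w, x, y, z].
In Python, from cell import env, viewer gives the robot as it stands.
- The arm moves only by the tool carry_out, never from a script. Its arguments are lists of equal length, an entry for each row: "travel": the shift along the tool's x, y, z in m, a list of three; "roll": the turn about the tool's z in degrees; "grip": the gripper's target within -1 to 1 (fully open at 1, half-way at 0, shut at -1). In form: {"travel": [[dx, dy, dz], ...], "roll": [roll, ...], "grip": [grip, ...]}. A call has 1 to 10 rows; each row shifts and turns the commanded pose from where the row before left it, along the tool's axes as they then stand; what a row does not reach is not made up. A row lasts 1/12 s, in which the tool goes at most 41.7 mm and 7.16 degrees, less where a joint would pass 70% of its speed; a pose out of reach is approached as far as the arm can. A call with a gripper value outside its range is refused whole. The fingers move at their own pace and stop on an object; the grip force is fixed at half the most. Time passes only in rows, so rows that do not move let the fingers close. It gives the time, the measured TCP pose, the force, the opening and the grip force at its end, in the units of the state.
- env.sense(): the state, without advancing time (a new reading comes with each control period).
- viewer.capture(name): name is "scene" or "top" or "wrist"; returns a dict with "frame" (420x560x3 uint8, red, green, blue), "fx", "fy", "cx", "cy" (pixels), "extrinsics" (4x4, takes a point from camera to world coordinates). Camera axes: x right, y down, z forward; pixel columns grow to the right and rows downward; lengths in mm; the calibration is good to about 2 mm. A picture is of the moment at which its call begins. There is no depth.
- env.job_done(): hands the job in; it is judged then, once.
The state is a dict: "time": time; "joint_positions": joint angles; "qvel": joint speeds; "joint_efforts": joint torques, N m; "ee_pos": TCP position; "eef_rot": TCP orientation; "ft_force": force on the tool from outside, world axes, zero at the start; "torque": the same for the moment, N m; "opening": opening from 0.0 (shut) to 1.0 (fully open); "finger_force": force on a finger pad.
Only numpy, scipy, OpenCV 4.12 (cv2) and the standard library are available. Lean on these libraries where they do the work, as an engineer would, in place of code of your own. Each camera call takes 0.05 s, during which the arm holds its last target. There are 200 camera calls.

## Working session

There is one attempt and no reset: what is moved stays moved. The work goes in short steps, Python scripts to look and compute and a tool call to move; the robot and the scene stay as the last step left them, time stands still between calls to the robot, and variables do not carry over. Pictures are saved under pics/ and viewed, at most 10 in all, crops included, and the job is handed in when it is done.

Besides the shell and the picture viewer there is one more tool, called after "Request:" as name([rows], argument=value, ...), one row to a line, values as JSON. carry_out: Moves the arm, as the interface text tells. Its arguments: {"type":"object","properties":{"travel":{"type":"array"},"roll":{"type":"array"},"grip":{"type":"array"}},"required":["travel","roll","grip"]}

```bash
mkdir -p pics; python3 - <<'E'
from cell import env, viewer
import cv2,numpy as np
for n in("scene","top"):
    c=viewer.capture(n); cv2.imwrite(f"pics/{n}1.png",c["frame"][:,:,::-1])
    print(n,c["fx"],c["fy"],c["cx"],c["cy"],np.round(c["extrinsics"],3).tolist())
s=env.sense();print(s["time"],s["ee_pos"],s["eef_rot"],s["opening"],s["ft_force"])
E
```

```text
scene 475.92904007238405 475.92904007238405 270.5289348353115 220.43672842076512 [[-0.485, 0.721, -0.495, 1128.501], [0.874, 0.411, -0.259, 307.708], [0.017, -0.558, -0.83, 1031.917], [0.0, 0.0, 0.0, 1.0]]
top 416.54330874837075 416.54330874837075 275.3417390251607 208.76243891460143 [[0.021, -0.997, 0.07, 506.205], [-1.0, -0.02, 0.024, 6.267], [-0.023, -0.07, -0.997, 898.346], [0.0, 0.0, 0.0, 1.0]]
0.1 [ 137.06306327 -558.17035541  230.87538892] [-5.05463536e-04  9.92761311e-01  1.20102946e-01 -7.68825688e-05] 1.0004669754509448 [-0.10046703 -0.32170506 -0.67302197]
```

View pics/scene1.png

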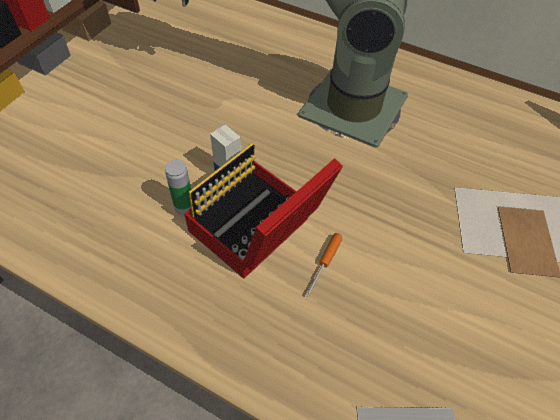

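View pics/top1.png

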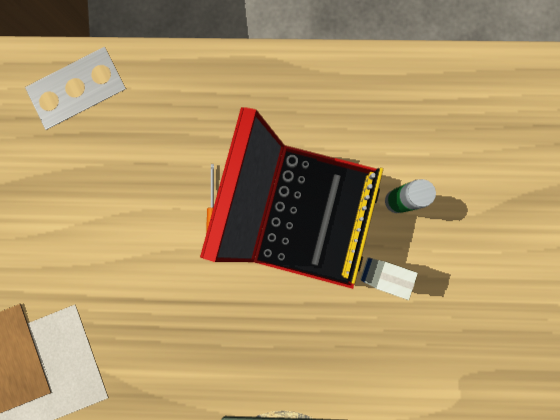

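The scene view shows the carton on the robot side, the can on the far side, the flap upright, and the cover leaning back with the screwdriver behind it. In the top view the case rim corners are at about (286,147), (381,169), (354,287) and (255,262). The cover's free edge runs from (242,108) to (201,258), the can top is at (421,193) and the carton top at (397,281).

```bash
cat > h.py <<'E'
import numpy as np,cv2
from cell import env,viewer
def ray(c,p,z):
    E=c["extrinsics"];d=E[:3,:3]@[(p[0]-c["cx"])/c["fx"],(p[1]-c["cy"])/c["fy"],1]
    return E[:3,3]+d*(z-E[2,3])/d[2]
E
python3 - <<'E'
from h import *
c=viewer.capture("top");s=viewer.capture("scene")
P=lambda l,c,pts,z:[print(l,p,np.round(ray(c,p,z)[:2],1)) for p in pts]
P("rim",c,[(286,147),(381,169),(354,287),(255,262)],80)
P("rimS",s,[(245,274),(187,216)],80)
P("can",c,[(421,193)],170);P("canS",s,[(177,167)],170)
P("carton",c,[(397,281)],160);P("cartonS",s,[(226,133)],160)
f=cv2.cvtColor(c["frame"],cv2.COLOR_RGB2HSV)
m=cv2.inRange(f,(22,150,120),(34,255,255));m[:, :320]=0;m[:,395:]=0;m[:150]=0;m[295:]=0
ys,xs=np.nonzero(m)
r=[(xs[ys==y].max(),y) for y in range(175,285,4) if (ys==y).any()]
vx,vy,x0,y0=cv2.fitLine(np.array(r,np.float32),cv2.DIST_HUBER,0,.01,.01).ravel()
P("flapouter",c,[(x0+vx/vy*(y-y0),y) for y in(ys.min(),228,ys.max())],168)
P("flapend",c,[(xs[ys.argmin()],ys.min()),(xs[ys.argmax()],ys.max())],168)
h=cv2.inRange(f,(0,150,60),(8,255,255))
k=max(cv2.findContours(h,0,2)[0],key=cv2.contourArea)
print(cv2.approxPolyDP(k,4,True).reshape(-1,2).tolist())
for z in(240,260,280): P(f"cov{z}",c,[(242,108),(201,258)],z); P(f"covS{z}",s,[(341,164),(264,236)],z)
E
```

```text
rim (286, 147) [686.9   7.5]
rim (381, 169) [ 646.1 -180.6]
rim (354, 287) [ 414.6 -129.4]
rim (255, 262) [458.3  63.6]
rimS (245, 274) [715.6  31.2]
rimS (187, 216) [ 649.5 -171.1]
can (421, 193) [ 589.6 -229.6]
canS (177, 167) [ 591.  -225.8]
carton (397, 281) [ 435.7 -190.8]
cartonS (226, 133) [ 432.3 -190.2]
flapouter (np.float64(382.74999818205833), np.int64(168)) [ 632.8 -163.6]
flapouter (np.float32(367.75), 228) [ 526.8 -137.9]
flapouter (np.float64(354.2500015795231), np.int64(282)) [ 433.  -115.2]
flapend (np.int64(380), np.int64(168)) [ 632.8 -158.8]
flapend (np.int64(352), np.int64(282)) [ 432.9 -111.3]
[[241, 107], [200, 256], [254, 261], [352, 288], [349, 281], [256, 259], [287, 148], [366, 172], [376, 169], [285, 146], [255, 109]]
cov240 (242, 108) [714.3  79.5]
cov240 (201, 258) [472.  137.9]
covS240 (341, 164) [450.  122.4]
covS240 (264, 236) [694.8  67.4]
cov260 (242, 108) [707.9  77.3]
cov260 (201, 258) [473.1 133.9]
covS260 (341, 164) [467.1 127.1]
covS260 (264, 236) [705.8  73.4]
cov280 (242, 108) [701.6  75.1]
cov280 (201, 258) [474.1 129.9]
covS280 (341, 164) [484.3 131.8]
covS280 (264, 236) [716.7  79.5]
```

Request:
carry_out([
  [0,0,0],
  [0,0,0],
  [0,0,0],
  [0,0,0],
  [0.018,-0.028,0],
  [0.018,-0.028,0],
  [0.018,-0.028,0],
  [0.018,-0.028,0],
  [0.018,-0.028,0],
  [0.018,-0.028,0],
], roll=[6.8,6.8,6.8,6.7,0,0,0,0,0,0], grip=[-1,-1,-1,-1,-1,-1,-1,-1,-1,-1])

```text
time: 1.03
ee_pos: [281.8, -418.5, 231.3]
eef_rot: [-0.0, 0.993, -0.116, -0.0]
ft_force: [0.4, -0.7, 0.6]
opening: -0.001
finger_force: 0.0
```

Request:
carry_out([
  [0.018,-0.028,0],
  [0.018,-0.028,0],
  [0.018,-0.028,0],
  [0.018,-0.028,0],
  [0.018,-0.028,0],
  [0.018,-0.028,0],
  [0.018,-0.028,0],
  [0.018,-0.028,0],
  [0,0,0],
  [0,0,0],
], roll=[0,0,0,0,0,0,0,0,0,0], grip=[-1,-1,-1,-1,-1,-1,-1,-1,-1,-1])

```text
time: 1.87
ee_pos: [473.4, -233.5, 231.0]
eef_rot: [-0.0, 0.993, -0.114, -0.0]
ft_force: [-0.1, -0.8, 0.8]
opening: 0.005
finger_force: 0.0
```

```bash
cat >> h.py <<'E'
C=np.array([553.3,-57.7]);yaw=-0.232
UX=np.array([np.cos(yaw),np.sin(yaw)]);UY=np.array([-UX[1],UX[0]])
def st():
    s=env.sense();d=s["ee_pos"][:2]-C
    print("t",round(s["time"],2),"local",np.round([d@UX,d@UY,s["ee_pos"][2]],1),"F",np.round([s["ft_force"][:2]@UX,s["ft_force"][:2]@UY,s["ft_force"][2]],1),"q",np.round(s["eef_rot"],3),"op",round(s["opening"],2))
E
python3 -c "
from h import *;st();print(env.sense()['joint_positions'])"
```

```text
t 1.87 local [ -37.3 -189.5  231. ] F [ 0.1 -0.8  0.8] q [-0.     0.993 -0.114 -0.   ] op 0.0
[ 0.29058931  0.64629442  0.19749958  1.66084869 -0.15827529  0.85056538
 -1.24613235]
```

Request:
carry_out([
  [0.011,-0.0205,0],
  [0.011,-0.0205,0],
  [0.011,-0.0205,0],
  [0,0,0],
  [0,0,0.02],
  [0,0,0.02],
  [0,0,0.01],
  [0,0,0],
], roll=[0,0,0,0,0,0,0,0], grip=[-1,-1,-1,-1,-1,-1,-1,-1])

```text
time: 2.53
ee_pos: [517.4, -183.4, 179.5]
eef_rot: [-0.0, 0.993, -0.117, -0.002]
ft_force: [0.4, 0.3, -0.5]
opening: -0.0
finger_force: 0.0
```

```bash
python3 -c "
from h import *;st()
a=viewer.capture('scene')['frame'][90:290,120:360];b=viewer.capture('top')['frame'][90:310,180:460]
a=cv2.resize(a,(400,333));b=cv2.resize(b,(400,333))
cv2.imwrite('pics/p3.png',np.hstack([a,b])[:,:,::-1])"
```

```text
t 2.53 local [  -6.  -130.6  179.5] F [ 0.4  0.4 -0.5] q [-0.     0.993 -0.117 -0.002] op -0.0
```

View pics/p3.png

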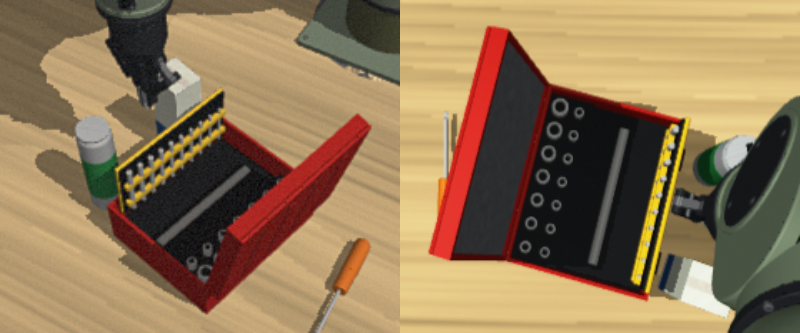

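The view shows the closed fingers between the can and the carton, just behind the middle of the flap. I'll descend and start the push.

Request:
carry_out([
  [0.002,0,0.016],
  [0,0,0.016],
  [0,-0.013,0],
  [0,-0.012,0],
  [0,-0.009,0],
  [0,-0.009,0],
  [0,-0.009,0],
  [0,-0.009,0.001],
  [0,0,0],
], roll=[0,0,0,0,0,0,0,0,0], grip=[-1,-1,-1,-1,-1,-1,-1,-1,-1])

```text
time: 3.38
ee_pos: [535.4, -121.6, 148.4]
eef_rot: [-0.001, 0.993, -0.115, 0.0]
ft_force: [-0.4, 0.6, -0.2]
opening: 0.004
finger_force: 0.0
```

```bash
python3 -c "
from h import *;st()"
```

```text
t 3.38 local [ -2.7 -66.3 148.4] F [-0.5  0.5 -0.2] q [-0.001  0.993 -0.115  0.   ] op 0.0
```

```bash
cat >> h.py <<'E'
def pic(n):
    st();a=viewer.capture('scene')['frame'][90:290,120:360];b=viewer.capture('top')['frame'][90:310,180:460]
    cv2.imwrite(f'pics/{n}.png',np.hstack([cv2.resize(a,(400,333)),cv2.resize(b,(400,333))])[:,:,::-1])
E
python3 -c "
from h import *;pic('p4')"
```

```text
t 3.38 local [ -2.7 -66.3 148.4] F [-0.5  0.5 -0.2] q [-0.001  0.993 -0.115  0.   ] op 0.0
```

View pics/p4.png

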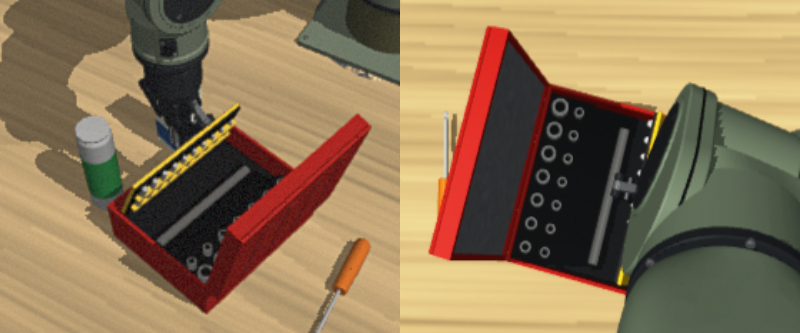

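```bash
python3 -c "
from h import *
for n,w in(('top',(250,140,390,290)),('scene',(180,120,300,230))):
    c=viewer.capture(n);E=np.linalg.inv(c['extrinsics'])
    f=c['frame'].copy()
    x0,y0,x1,y1=w
    g=cv2.resize(f[y0:y1,x0:x1],None,fx=3.3,fy=3.3,interpolation=cv2.INTER_CUBIC)
    for x,y,z,col in((-2.7,-66.3,148.4,(0,0,255)),(-2.7,-52,148.4,(0,255,0)),(-105,-52,150,(255,0,255)),(105,-52,150,(255,0,255))):
        p=E@np.r_[C+x*UX+y*UY,z,1];u=np.array([c['fx']*p[0]/p[2]+c['cx']-x0,c['fy']*p[1]/p[2]+c['cy']-y0])*3.3
        cv2.circle(g,tuple(int(v) for v in u),3,col,-1)
    cv2.imwrite('pics/z_'+n+'.png',g[:,:,::-1])
a=cv2.imread('pics/z_top.png');b=cv2.imread('pics/z_scene.png');o=np.zeros((max(a.shape[0],b.shape[0]),800,3),np.uint8)
b=b[:,:800-380];a=a[:,:380] if a.shape[1]<380 else cv2.resize(a,(380,int(a.shape[0]*380/a.shape[1])))
o[:a.shape[0],:a.shape[1]]=a;o[:b.shape[0],380:380+b.shape[1]]=b
cv2.imwrite('pics/p5.png',o)"
```

```text
(no output)
```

View pics/p5.png

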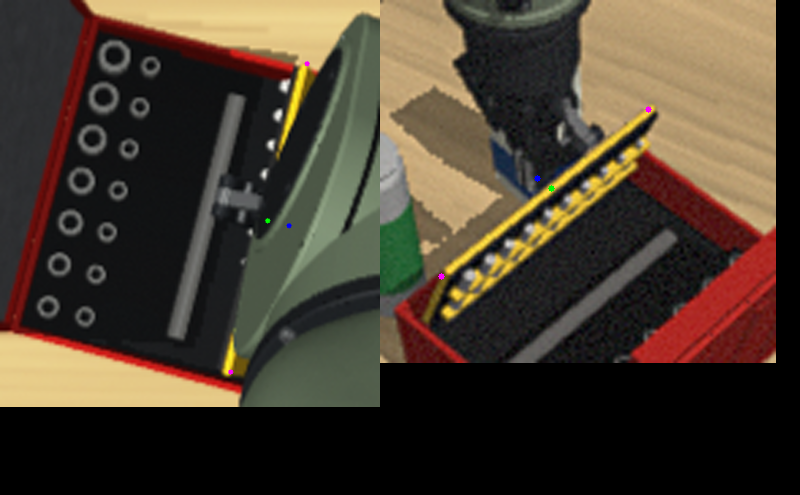

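The zoom shows the fingertip behind the flap on its outer face. The grey part sticking out is the gripper linkage, higher up than the flap. The flap is already tilting, so I'll keep folding it.

Request:
carry_out([
  [0,-0.011,0.005],
  [0,-0.011,0.007],
  [0,-0.01,0.009],
  [0,-0.01,0.01],
  [0,-0.007,0.012],
  [0,-0.007,0.012],
  [0,-0.003,0.01],
  [0,-0.003,0.009],
  [0,0,0.007],
  [0,0,0],
], roll=[0,0,0,0,0,0,0,0,0,0], grip=[-1,-1,-1,-1,-1,-1,-1,-1,-1,-1])

```text
time: 4.42
ee_pos: [548.5, -63.4, 65.8]
eef_rot: [0.0, 0.993, -0.116, -0.001]
ft_force: [-0.5, 0.8, 0.1]
opening: -0.002
finger_force: 0.0
```

```bash
python3 -c "
from h import *;st()"
```

```text
t 4.42 local [-3.4 -6.6 65.8] F [-0.6  0.6  0.1] q [ 0.     0.993 -0.116 -0.001] op -0.0
```

Request:
carry_out([
  [0,0,0.0015],
  [0,0,0],
  [0,0,0.001],
  [0,0,0],
], roll=[0,0,0,0], grip=[-1,-1,-1,-1])

```text
time: 4.75
ee_pos: [549.2, -63.6, 65.0]
eef_rot: [-0.0, 0.993, -0.116, 0.0]
ft_force: [-0.1, 0.2, 0.2]
opening: -0.001
finger_force: 0.0
```

Request:
carry_out([
  [0,0,0.001],
  [0,0,0],
  [0,0,0.001],
  [0,0,0],
], roll=[0,0,0,0], grip=[-1,-1,-1,-1])

```text
time: 5.08
ee_pos: [549.3, -63.5, 63.7]
eef_rot: [-0.0, 0.993, -0.116, 0.0]
ft_force: [-3.5, 0.9, 19.6]
opening: 0.0
finger_force: 9.5
```

Request:
carry_out([
  [0,0,-0.01],
  [0,0,-0.03],
  [0,0,-0.035],
  [0,0,-0.035],
  [0,0,-0.035],
  [0,0,-0.035],
  [0,0,-0.035],
  [0,0,-0.035],
  [0,0,0],
  [0,0,0],
], roll=[0,0,0,0,0,0,0,0,0,0], grip=[-1,-1,-1,-1,-1,-1,-1,-1,-1,-1])

```text
time: 5.92
ee_pos: [549.4, -63.5, 314.4]
eef_rot: [-0.0, 0.993, -0.116, 0.001]
ft_force: [-0.0, -1.6, -0.0]
opening: -0.0
finger_force: 0.0
```

```bash
python3 -c "
from h import *;pic('p6')"
```

```text
t 5.92 local [ -2.5  -6.5 314.4] F [ 0.4 -1.5 -0. ] q [-0.     0.993 -0.116  0.001] op -0.0
```

View pics/p6.png

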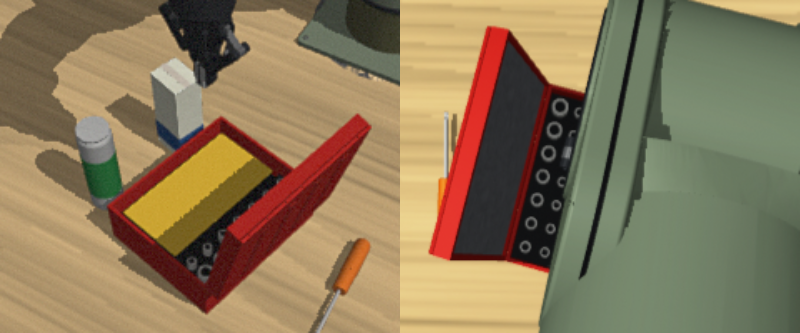

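The flap lies flat and the carton and can haven't moved. Next I'll go over the cover and behind it.

Request:
carry_out([
  [0,-0.02,-0.01],
  [0,-0.03,0],
  [0,-0.03,0],
  [0,-0.03,0],
  [0,-0.03,0],
  [0,-0.03,0],
  [0,-0.03,0],
  [0,-0.03,0],
  [0,0,0],
  [0,0,0],
], roll=[0,0,0,0,0,0,0,0,0,0], grip=[-1,-1,-1,-1,-1,-1,-1,-1,-1,-1])

```text
time: 6.85
ee_pos: [601.7, 161.8, 321.1]
eef_rot: [0.0, 0.993, -0.115, -0.001]
ft_force: [0.6, -0.3, 0.1]
opening: 0.002
finger_force: 0.0
```

```bash
python3 -c "
from h import *;pic('p7')"
```

```text
t 6.85 local [ -3.4 224.7 321.1] F [ 0.7 -0.1  0.1] q [ 0.     0.993 -0.115 -0.001] op 0.0
```

View pics/p7.png

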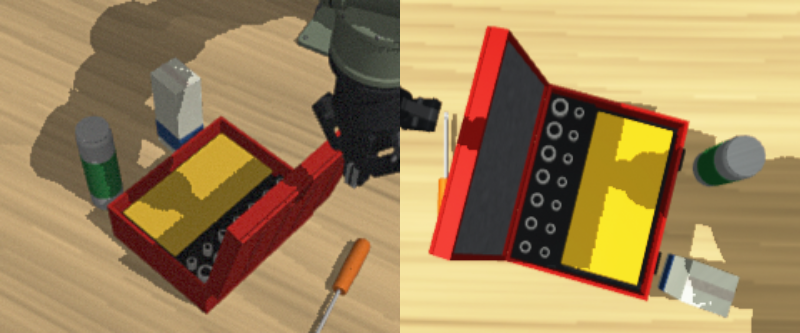

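The tool is behind the cover and clear of it. I'll descend and begin closing.

Request:
carry_out([
  [0,0,0.025],
  [0,0,0.025],
  [0,0,0.026],
  [0,0.014,0],
  [0,0.014,0],
  [0,0.014,0],
  [0,0.01,0],
  [0,0.01,0],
  [0,0.01,0],
  [0,0,0],
], roll=[0,0,0,0,0,0,0,0,0,0], grip=[-1,-1,-1,-1,-1,-1,-1,-1,-1,-1])

```text
time: 7.78
ee_pos: [585.2, 88.1, 247.2]
eef_rot: [0.0, 0.993, -0.117, 0.0]
ft_force: [-0.2, 0.0, 0.3]
opening: -0.003
finger_force: 0.0
```

```bash
python3 -c "
from h import *;pic('p8')"
```

```text
t 7.78 local [ -2.5 149.2 247.2] F [-0.2 -0.   0.3] q [ 0.     0.993 -0.117  0.   ] op -0.0
```

View pics/p8.png

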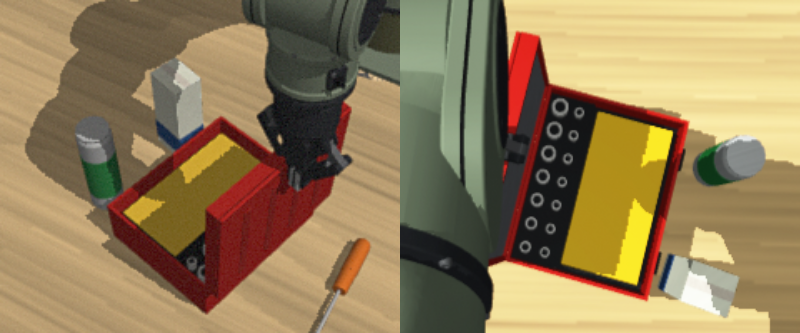

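The fingertips are on the cover's red outer face and the cover is near vertical. I'll follow its arc down.

Request:
carry_out([
  [0,0.011,0],
  [0,0.011,0],
  [0,0.011,0],
  [0,0.011,0],
  [0,0.01,0.001],
  [0,0.01,0.002],
  [0,0.01,0.0025],
  [0,0.01,0.0025],
  [0,0.009,0.003],
  [0,0.009,0.003],
], roll=[0,0,0,0,0,0,0,0,0,0], grip=[-1,-1,-1,-1,-1,-1,-1,-1,-1,-1])

```text
time: 8.72
ee_pos: [561.7, -9.9, 232.4]
eef_rot: [0.0, 0.993, -0.116, -0.0]
ft_force: [0.3, 1.3, 2.2]
opening: -0.0
finger_force: 1.3
```

```bash
python3 -c "
from h import *;pic('p9')"
```

```text
t 8.72 local [ -2.8  48.4 232.4] F [-0.   1.3  2.2] q [ 0.     0.993 -0.116 -0.   ] op -0.0
```

View pics/p9.png

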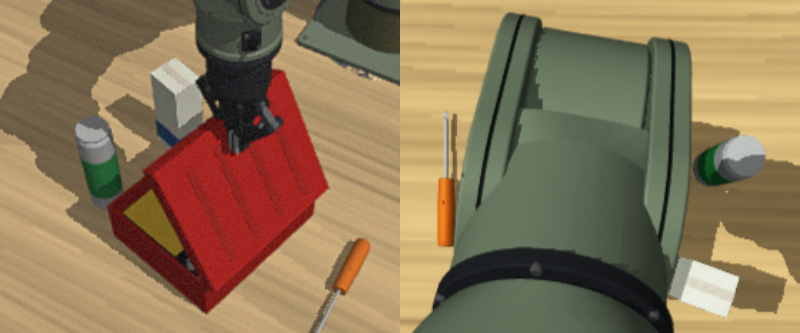

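Request:
carry_out([
  [0,0.009,0.004],
  [0,0.009,0.005],
  [0,0.009,0.005],
  [0,0.009,0.0055],
  [0,0.008,0.006],
  [0,0.007,0.007],
  [0,0.007,0.007],
  [0,0.0065,0.0075],
  [0,0.006,0.008],
  [0,0.006,0.008],
], roll=[0,0,0,0,0,0,0,0,0,0], grip=[-1,-1,-1,-1,-1,-1,-1,-1,-1,-1])

```text
time: 9.65
ee_pos: [544.2, -84.0, 168.9]
eef_rot: [0.0, 0.993, -0.116, -0.0]
ft_force: [0.5, -0.4, 2.2]
opening: 0.002
finger_force: 0.8
```

Request:
carry_out([
  [0,0.004,0.007],
  [0,0.003,0.007],
  [0,0.003,0.007],
  [0,0.002,0.007],
  [0,0.002,0.007],
  [0,0.002,0.006],
  [0,0.002,0.005],
  [0,0.001,0.005],
  [0,0.001,0.004],
  [0,0,0.003],
], roll=[0,0,0,0,0,0,0,0,0,0], grip=[-1,-1,-1,-1,-1,-1,-1,-1,-1,-1])

```text
time: 10.48
ee_pos: [539.7, -103.0, 111.4]
eef_rot: [-0.0, 0.993, -0.116, -0.0]
ft_force: [0.6, -0.4, 2.2]
opening: 0.002
finger_force: 0.6
```

```bash
python3 -c "
from h import *;st()"
```

```text
t 10.48 local [ -2.8 -47.2 111.4] F [ 0.6 -0.3  2.2] q [-0.     0.993 -0.116 -0.   ] op 0.0
```

Request:
carry_out([
  [0,0,0.002],
  [0,0,0.0015],
  [0,0,0.001],
  [0,0,0.001],
  [0,0,0],
], roll=[0,0,0,0,0], grip=[-1,-1,-1,-1,-1])

```text
time: 10.9
ee_pos: [539.8, -102.8, 106.6]
eef_rot: [-0.0, 0.993, -0.116, 0.0]
ft_force: [-1.5, -0.2, 2.5]
opening: 0.002
finger_force: 1.5
```

Request:
carry_out([
  [0,0,0.001],
  [0,0,0.0005],
  [0,0,0],
], roll=[0,0,0], grip=[-1,-1,-1])

```text
time: 11.15
ee_pos: [539.9, -102.8, 106.2]
eef_rot: [-0.0, 0.993, -0.116, 0.001]
ft_force: [-8.5, 1.3, 29.2]
opening: 0.002
finger_force: 14.8
```

Firm contact at 29 N, so the cover is shut. I'll lift clear.

Request:
carry_out([
  [0,0,-0.005],
  [0,0,-0.02],
  [0,0,-0.035],
  [0,0,-0.035],
  [0,0,-0.035],
  [0,0,-0.035],
  [0,0,-0.035],
  [0,-0.03,0],
  [0,-0.03,0],
  [0,-0.03,0],
], roll=[0,0,0,0,0,0,0,0,0,0], grip=[-1,-1,-1,-1,-1,-1,-1,-1,-1,-1])

```text
time: 11.98
ee_pos: [560.6, -14.0, 305.4]
eef_rot: [-0.0, 0.993, -0.116, 0.0]
ft_force: [0.9, 0.4, 1.4]
opening: -0.004
finger_force: 0.0
```

Request:
carry_out([
  [0,-0.03,0],
  [0,-0.03,0],
  [0,-0.03,0],
  [0,-0.03,0],
  [0,0,0],
  [0,0,0],
  [0,0,0],
], roll=[0,0,0,0,0,0,0], grip=[-1,-1,-1,-1,-1,-1,-1])

```text
time: 12.57
ee_pos: [588.0, 101.1, 304.8]
eef_rot: [0.0, 0.993, -0.116, -0.0]
ft_force: [-0.1, -0.5, 0.4]
opening: 0.001
finger_force: 0.0
```

```bash
python3 -c "
from h import *;pic('p10')"
```

```text
t 12.57 local [ -2.8 162.6 304.8] F [ 0.1 -0.5  0.4] q [ 0.     0.993 -0.116 -0.   ] op 0.0
```

View pics/p10.png

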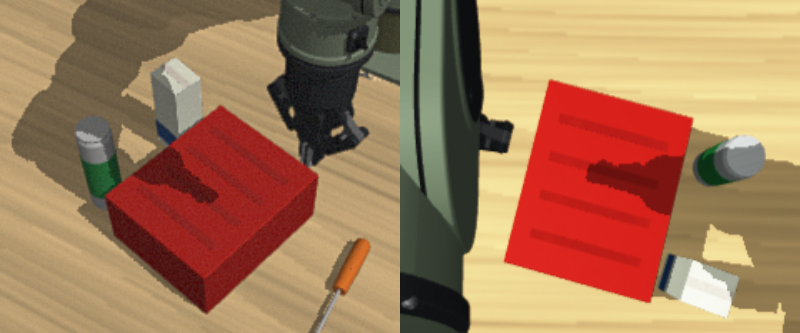

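The cover is flat shut, the carton, can and screwdriver look unmoved, and the robot is clear of everything.

```bash
python3 -c "
from cell import env;print(env.job_done())"
```

```text
the job is handed in; nothing more can be done
None
```

I folded the flap down, then closed the cover slowly over it. The final pictures show the case shut, the carton, can and screwdriver where they were, and the robot clear; the job is handed in at about 12.6 s, but no verdict came back.

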